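Check the air cleaner's filter against the light

ROBOT

A 7-joint arm with a two-finger parallel gripper is mounted at the origin on a cart in front of the work surface, level with it; the furniture and walls round the work are solid. World frame = base frame: x ahead of the robot, y to its left, z up, the work surface at z = 0. Lengths are in m, angles in degrees, forces in N, time in s.
With the tool pointing down it reaches from about 0.425 to 0.95 m from the base axis. Payload 4.7 kg.
Tool frame: the origin (TCP) lies at the very end of the fingers, on their centre line; the grasp point (between the pads) lies 19 mm behind it; z points along the fingers, y is the direction in which the jaws open and shut (so a half turn about z gives the same grasp; the last joint's range is limited). The gripper opens to 85 mm and grips with 20 to 120 N. Pads are 22 mm wide; open, the fingers measure 114 mm over their backs; the gripper's body (76 mm by 85 mm) begins 54 mm behind the grasp point. The pads swing forward as they close: fully open they stand 13 mm farther back than shut.
Start: joints at [-69.609, 26.849, -2.785, 87.806, 1.381, 65.374, -4.715], TCP at [0.253, 0.626, 0.231] pointing down, gripper open.
Joint ranges: [-148.3, 148.3], [-19.14, 114.17], [-79.39, 73.82], [5.75, 140.21], [-59.74, 239.74], [12.07, 113.84], [-152.46, 152.46]. Speed limits (degrees/s): [147.25, 147.25, 180, 180, 180, 180, 180].

INTERFACE

Orientations are given as a 3x3 rotation matrix whose columns are the frame's x, y, z axes.
In Python, from bench import r, viewer gives the robot as it stands.
- The arm moves only by the tool play_rows, never from a script. Its argument "commands" is a list of rows, each an object with "jaw": the closure, from 0 (fully open) to 1 (shut); "dp": the shift along the tool's x, y, z as a fraction of full scale, a list of three; "twist": the turn, a rotation vector about the tool's x, y, z as a fraction of full scale, a list of three. A call has exactly 5 rows; each row shifts and turns the pose as measured when the row begins, along the tool's axes as they then stand; what a row does not reach is not made up. Full scale, the value 1, is 0.03 m for a shift and 0.1 rad for a turn. A row lasts 1/10 s, in which the tool goes at most 50 mm and 8.59 degrees, less where a joint would pass 70% of its speed; a pose out of reach is approached as far as the arm can. A call with a number of a shift or a turn outside -1 to 1 is refused whole. A call with a gripper value outside its range is refused whole. The fingers move at their own pace and stop on an object; "grip_force" is the grip in N (left out, the last holds). Time passes only in rows, so rows that do not move let the fingers close, or fill a call up. It gives the time, the measured TCP pose, the force and the opening at its end, in the units of the state.
- r.sense(): the state, without advancing time (a new reading comes with each control period).
- viewer.capture(name): name is "scene" or "side" or "wrist"; returns a dict with "image" (480x640x3 uint8, red, green, blue), "fx", "fy", "cx", "cy" (pixels), "R" (3x3) and "t" (3): a world point X has camera coordinates R X + t; the wrist camera has in their place "mount" (4x4, takes a point from camera to tool coordinates, whose origin is the TCP and whose axes are the flange's). Camera axes: x right, y down, z forward; pixel columns grow to the right and rows downward; lengths in m; the calibration is good to about 2 mm. A picture is of the moment at which its call begins: read the wrist's pose just before it. There is no depth.
- r.finish_job(): hands the job in, once; it reports no verdict.
The state is a dict: "time_s": time; "joints": joint angles; "joint_vel": joint speeds; "effort": joint torques, N m; "position": TCP position; "ee_rot": TCP orientation; "force": force on the tool from outside, world axes, zero at the start; "ft_torque": the same for the moment, N m; "width": finger opening in m.
Only numpy, scipy, OpenCV 4.12 (cv2) and the standard library are available. Lean on these libraries where they do the work, as an engineer would, in place of code of your own. Each camera call takes 0.05 s, during which the arm holds its last target.

TASK

Check the filter of the small air cleaner: lift the flap on its top (it has a steel pull bar) and fold it back past upright, so that it stays open, then draw the hidden filter plate straight up out of its slot (it has a yellow pull tab). Carry it to the lit panel and finish while still holding it there: still, upright, clear of the panel, its broad face parallel to the screen, its pleated middle in front of the middle of the screen and about 10 cm from it. Leave the flap open and everything else on the desk where it is.

Things in the scene. Friction and masses are not known exactly. Their poses are not given: they have to be found in the camera images.
- air_cleaner: grey box with black air slots, 120 mm deep (x) by 130 mm wide (y) by 95 mm high, fixed to the desk; origin under its centre, x points from its front to its back (hinge side), z up. Walls 5 mm thick; under the flap it is open, 110 by 120 mm inside, down to a black deck 45 mm above the desk. The filter slot in that deck is 16 mm (x) by 84 mm (y), centred 10 mm in front of the box's centre, its floor 8 mm above the desk.
- flap (a joint): angle of the flap (rad): 0 shut, 1.57 upright, 2.0 at its stop, leaning back. Starts shut or up to 0.1 ajar. The hinge is stiff, so the flap stays where it is left; lifting it takes about 2 N at the bar.
- flap_hinge (a point): middle of the flap's hinge line, on the back rim of the box, 60 mm behind its centre and 95 mm above the desk; its axes are the box's, the hinge line runs along y
- flap_bar (a point): middle of the flap's pull bar, a round steel bar 10 mm in diameter, parallel to the hinge line and 155 mm from it, in the plane of the flap beyond its front edge; free length 80 mm, with a 28 mm gap between the bar and the flap's edge (and the box's front). The flap is grey, 122 by 130 mm, 6 mm thick. The point turns with the flap: x from the bar towards the hinge, y along the bar.
- filter_plate: filter plate standing in the slot, hidden under the flap, about 60 g: blue frame 12 mm thick (x), 80 mm wide (y), 54 mm high, white pleats in it; on top a yellow pull tab 12 mm thick (x), 36 mm wide (y), reaching 80 mm above the plate's underside. Origin in the middle of its underside, z up along the plate. In the slot the tab's top is 88 mm above the desk, 7 mm below the box's rim.
- filter_tab (a point): middle of the yellow tab, 67 mm above the plate's underside
- filter_mid (a point): middle of the pleated part, 27 mm above the plate's underside
- light_panel: upright lit panel on a foot, fixed to the desk: black frame 14 mm thick (x), 150 mm wide (y), from 55 to 185 mm above the desk, a white glowing screen on its front face; origin under the panel on the desk, x points from its front through its back, z up
- screen_mid (a point): middle of the screen's front face, 120 mm above the desk; same axes as the panel, so -x is the way the screen faces
- mix_cup: small white mixing cup, 44 mm across, 32 mm high; origin under its centre
- eraser: white eraser in a blue sleeve, 21x42x13 mm, lying flat; origin under its centre
- baren: round dark hand baren with a light strap, 100 mm across, 35 mm high; origin under its centre
- tape_roll: roll of blue tape lying flat, 102 mm across, 24 mm high; origin under its centre
- pigment_jar: glass pigment jar with a wooden lid, 59 mm across, 88 mm high; origin under its centre
- lino_blank: plain grey lino sheet, 75x100x5 mm, lying flat; origin under its centre
- slot_mouth (a point): middle of the slot's mouth, level with the deck, 45 mm above the desk; same axes as the box

How it is judged (in metres and radians):
On the way, in this order (a step that is already met when the one before it is completed fails the run):
1. the flap is folded back to 1.5 rad or more, the filter plate still in its slot (value of joint flap above 1.5 rad and z of filter_plate in the frame of air_cleaner below 0.02 m), for 0.2 s.
2. the filter plate is drawn up, upright, clear of the box's rim, above the box, in the fingers (z of filter_plate in the frame of air_cleaner above 0.097 m and angle between filter_plate's own z axis and vertical below 0.35 rad and horizontal distance between filter_plate and slot_mouth below 0.08 m and contact force between the fingers and filter_plate above 1 N), for 0.05 s.
At the end, for the whole second after the job is handed in: Flap at 1.5 rad or more; the plate still (under 3 cm/s) and held by the fingers (over 1 N), off the panel; its pleats' middle 50 to 160 mm before the screen and within 35 mm of its middle sideways and in height; faces within 0.26 rad of parallel to it, plate within 0.26 rad of upright (value of joint flap above 1.5 rad and contact force between the fingers and filter_plate above 1 N and contact force between filter_plate and light_panel below 0.1 N and x of filter_mid in the frame of screen_mid between -0.16 and -0.05 m and y of filter_mid in the frame of screen_mid between -0.035 and 0.035 m and z of filter_mid in the frame of screen_mid between -0.035 and 0.035 m and angle between the x axis of filter_plate and the x axis of light_panel, either way round below 0.26 rad and angle between filter_plate's own z axis and vertical below 0.26 rad and linear speed of filter_plate below 0.03 m/s); the arm keeps its last pose, push and grip.
It fails at once if another thing on the desk is moved by more than 25 mm (distance of any of mix_cup, eraser, baren, tape_roll, pigment_jar, lino_blank from where it was at the start of the episode above 0.025 m).
It also fails if it takes over 53 s, if anything falls off the work surface, if the arm or the gripper's body presses on something with over 40 N, if the wrist force passes 120 N, or if a joint passes its speed limit or range.

## Working session

There is one attempt and no reset: what is moved stays moved. The work goes in short steps, Python scripts to look and compute and a tool call to move; the robot and the scene stay as the last step left them, time stands still between calls to the robot, and variables do not carry over. Pictures are saved under pics/ and viewed, and the job is handed in when it is done.

Besides the shell and the picture viewer there is one more tool, called after ">>>" by a JSON object that holds its "name" and its "arguments". play_rows: Moves the arm, as the interface text tells. Its arguments: {"type":"object","properties":{"commands":{"type":"array"},"grip_force":{"type":"number"}},"required":["commands"]}

```bash
ls; mkdir -p pics; python3 - <<'E'
from bench import r, viewer
import cv2,json,numpy as np
s=r.sense();print(s)
for n in ["scene","side","wrist"]:
    c=viewer.capture(n); cv2.imwrite(f"pics/{n}0.png",c["image"][:,:,::-1])
    np.savez(f"{n}0.npz",**c)
    print(n,{k:np.round(v,4).tolist() for k,v in c.items() if k!="image"})
E
```

```text
pics
{'time_s': 0.0, 'joints': array([-69.6080756 ,  26.8985322 ,  -2.7850552 ,  87.87559731,
         1.38016584,  65.37301316,  -4.71587064]), 'joint_vel': array([ 0.02272115, -0.04888435,  0.08582192, -0.08736499, -0.09284048,
        0.04415684, -0.01769662]), 'effort': array([-3.64588436e-05, -5.10317552e+01, -4.67042159e-02, -2.37724811e+01,
        1.07384709e-02,  7.28643558e-03,  2.38026303e-06]), 'position': array([0.25313913, 0.62509862, 0.23023317]), 'ee_rot': array([[-9.26883170e-01,  3.75349318e-01, -6.92020584e-04],
       [ 3.75349952e-01,  9.26881309e-01, -1.85829863e-03],
       [-5.60901763e-05, -1.98217561e-03, -9.99998034e-01]]), 'force': array([ 0.3021969 , -0.1641574 , -0.11185898]), 'ft_torque': array([ 0.03614412, -0.00701052,  0.03396687]), 'width': 0.08564481651350897}
scene {'fx': 445.4496, 'fy': 445.4496, 'cx': 318.8323, 'cy': 237.524, 'R': [[0.6635, -0.748, -0.0178], [-0.3281, -0.2695, -0.9054], [0.6724, 0.6066, -0.4242]], 't': [-0.2806, 0.2807, 0.7848]}
side {'fx': 510.0729, 'fy': 510.0729, 'cx': 321.0028, 'cy': 236.4146, 'R': [[-0.9081, -0.4184, -0.0169], [-0.2656, 0.6068, -0.7492], [0.3237, -0.6758, -0.6622]], 't': [0.5106, 0.1634, 1.387]}
wrist {'fx': 353.206, 'fy': 353.206, 'cx': 315.3326, 'cy': 247.8769, 'mount': [[0.0002, -0.9467, -0.322, 0.0828], [1.0, 0.0, 0.0004, 0.0001], [-0.0003, -0.322, 0.9467, -0.1432], [0.0, 0.0, 0.0, 1.0]]}
```

View pics/scene0.png

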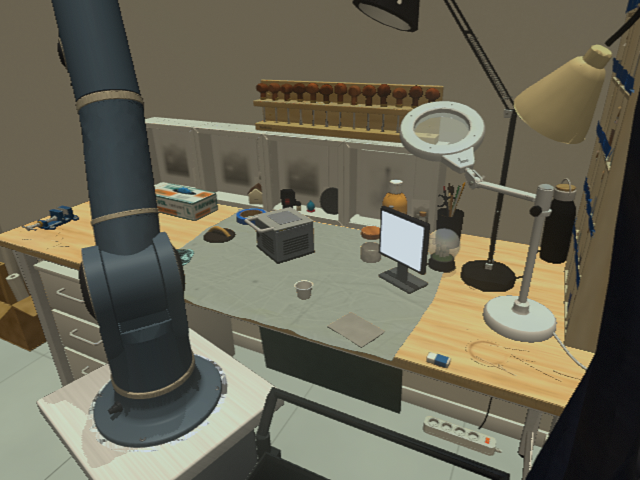

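View pics/side0.png

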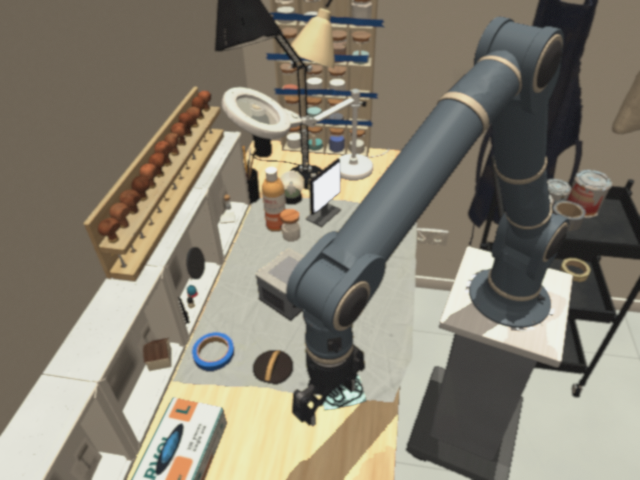

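View pics/wrist0.png

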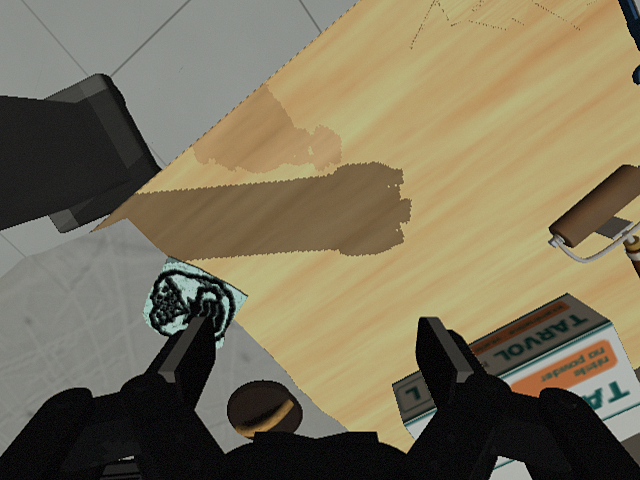

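The scene view shows the grey box near (285,235), the panel near (403,245), the cup at (303,288), the lino at (357,329) and the jar at (371,248). The side view shows part of the box near (285,285). I'll enlarge both.

```bash
python3 - <<'E'
import cv2,numpy as np
a=cv2.imread("pics/scene0.png");cv2.imwrite("pics/sc_crop.png",cv2.resize(a[190:310,230:390],None,fx=5,fy=5,interpolation=cv2.INTER_CUBIC))
cv2.imwrite("pics/sc_crop2.png",cv2.resize(a[190:310,330:490],None,fx=5,fy=5,interpolation=cv2.INTER_CUBIC))
a=cv2.imread("pics/side0.png");cv2.imwrite("pics/si_crop.png",cv2.resize(a[150:330,220:380],None,fx=3.3,fy=3.3,interpolation=cv2.INTER_CUBIC))
E
```

```text
(no output)
```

View pics/sc_crop.png

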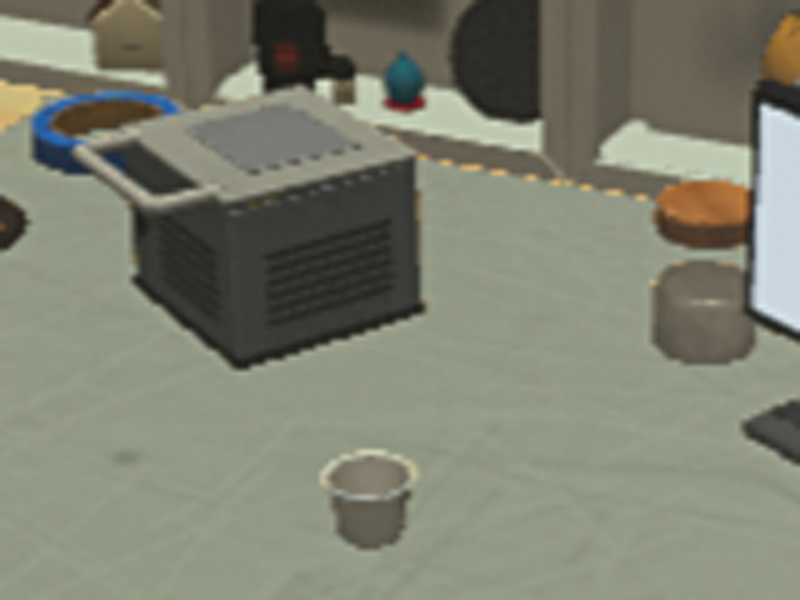

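View pics/sc_crop2.png

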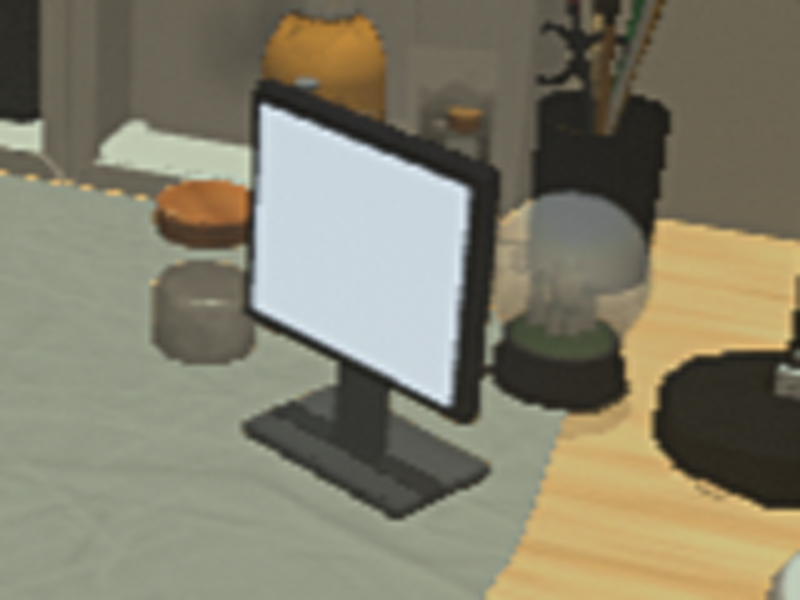

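View pics/si_crop.png

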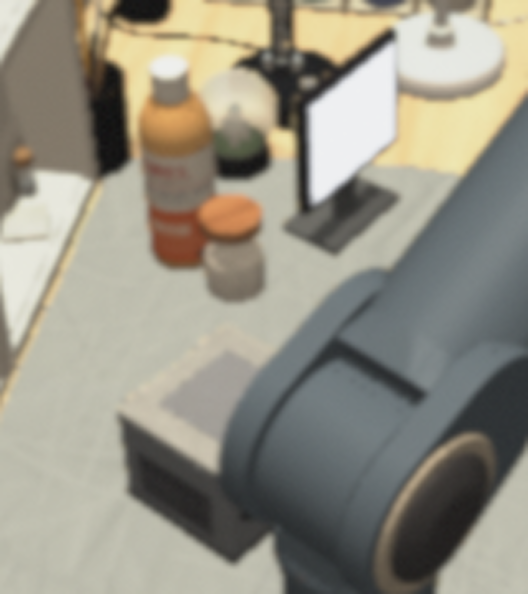

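```bash
cat > h.py <<'E'
import numpy as np,cv2
def load(n): return dict(np.load(n))
def ray(c,uv):
    d=np.array([(uv[0]-c['cx'])/c['fx'],(uv[1]-c['cy'])/c['fy'],1.]); return -c['R'].T@c['t'], c['R'].T@d
def onz(c,uv,z):
    o,d=ray(c,uv); return o+d*(z-o[2])/d[2]
def tri(c1,p1,c2,p2):
    o1,d1=ray(c1,p1);o2,d2=ray(c2,p2)
    s=np.linalg.lstsq(np.c_[d1,-d2],o2-o1,rcond=None)[0]
    a,b=o1+d1*s[0],o2+d2*s[1]; return (a+b)/2,np.linalg.norm(a-b)
def proj(c,X):
    p=c['R']@X+c['t']; return np.array([c['fx']*p[0]/p[2]+c['cx'],c['fy']*p[1]/p[2]+c['cy']])
E
python3 - <<'E'
from h import *
np.set_printoptions(precision=4,suppress=True)
S=load('scene0.npz');D=load('side0.npz')
g=lambda U,V:((U+.5)/5-.5+230,(V+.5)/5-.5+190)
for n,p,z in [('base FL',(135,280),0),('base FR',(240,366),0),('base BR',(423,310),0),('top front R under flap',(232,205),.095),('topBR',(415,155),.098),('topBL',(300,90),.101),('topFL',(125,133),.101),('barR end',(155,205),.1),('barL end',(85,148),.1),('cup base',(371,535),0),('jarbase',(703,355),0)]:
    print(n,onz(S,g(*p),z))
k=lambda U,V:(U/3.3+220-.35,V/3.3+150-.35)
for n,p,z in [('side base BL',(233,560),0),('side base ?',(130,490),0),('side top ',(120,412),.1),('side topback',(228,330),.1)]:
    print(n,onz(D,k(*p),z))
q={}
for n,c in(('S',S),('D',D)):
    im=c['image'].astype(int); m=((im.min(2)>195)&(im[:,:,2]>=im[:,:,0]-3)).astype(np.uint8)
    l,N,st,ce=cv2.connectedComponentsWithStats(m)
    for i in range(1,l):
        if st[i,4]>300: print(n,st[i],ce[i])
    lab=N[245,403] if n=='S' else N[int(120/3.3+150),int(345/3.3+220)]
    cn=cv2.findContours((N==lab).astype(np.uint8),cv2.RETR_EXTERNAL,cv2.CHAIN_APPROX_NONE)[0][0]
    qd=cv2.approxPolyN(cn,4)[0] if hasattr(cv2,'approxPolyN') else None
    print(qd.tolist()); q[n]=qd
E
```

```text
base FL [0.5129 0.328  0.    ]
base FR [0.4782 0.201  0.    ]
base BR [0.5931 0.1689 0.    ]
top front R under flap [0.4825 0.204  0.095 ]
topBR [0.5901 0.1693 0.098 ]
topBL [0.6151 0.2847 0.101 ]
topFL [0.504  0.3148 0.101 ]
barR end [0.449  0.2274 0.1   ]
barL end [0.4765 0.3173 0.1   ]
cup base [0.3999 0.0279 0.    ]
jarbase [0.651  0.0127 0.    ]
side base BL [0.5075 0.312  0.    ]
side base ? [0.6199 0.2808 0.    ]
side top  [0.6145 0.2863 0.1   ]
side topback [0.5802 0.1678 0.1   ]
S [ 381  212   42   58 1649] [401.6986 239.7417]
[[423, 227], [419, 270], [381, 250], [383, 211]]
D [314 163  32  48 772] [326.8834 186.0777]
[[337, 193], [314, 212], [314, 182], [351, 153]]
```

```bash
python3 - <<'E'
from h import *
np.set_printoptions(precision=4,suppress=True)
S=load('scene0.npz');D=load('side0.npz')
g=lambda p:((p[0]+.5)/5-.5+330,(p[1]+.5)/5-.5+190)
k=lambda p:(p[0]/3.3+220-.35,p[1]/3.3+150-.35)
P=[]
for n,a,b in [('TL',(258,103),(308,105)),('TR',(471,185),(397,40)),('BL',(252,312),(308,205)),('BR',(449,406),(397,135))]:
    X,e=tri(S,g(a),D,k(b));print(n,X,e);P.append(X)
    P
P=np.array(P);print(P.mean(0),'w',np.linalg.norm(P[1]-P[0]),np.linalg.norm(P[3]-P[2]),'h',P[0]-P[2])
# plane cast: frame front corners known heights
for n,a,z in [('fTL',(257,82),.185),('fTR',(484,168),.185),('fBL',(247,315),.055),('fBR',(462,420),.055),('sTL',(258,103),.175),('sTR',(471,185),.175),('sBL',(252,312),.065),('sBR',(449,406),.065),('foot L',(243,427),.0),('foot front',(396,518),0),('foot R',(490,468),.0)]:
    print(n,onz(S,g(a),z))
print(onz(S,(401.7,239.74),.12),onz(D,k((352,121)),.12))
E
```

```text
TL [ 0.6058 -0.0467  0.1792] 0.0023751964316886536
TR [ 0.577  -0.1778  0.1793] 0.0032256939750038385
BL [ 0.6091 -0.0469  0.0638] 0.003218822768541039
BR [ 0.5758 -0.1779  0.0685] 0.0012558191748279703
[ 0.5919 -0.1123  0.1227] w 0.13423390481557335 0.13526519327215814 h [-0.0033  0.0002  0.1154]
fTL [ 0.6138 -0.0394  0.185 ]
fTR [ 0.589  -0.1781  0.185 ]
fBL [ 0.6162 -0.038   0.055 ]
fBR [ 0.5907 -0.1779  0.055 ]
sTL [ 0.6121 -0.0417  0.175 ]
sTR [ 0.5893 -0.1723  0.175 ]
sBL [ 0.6042 -0.0489  0.065 ]
sBR [ 0.5825 -0.1748  0.065 ]
foot L [ 0.5996 -0.0496  0.    ]
foot front [ 0.5742 -0.1564  0.    ]
foot R [ 0.6446 -0.1678  0.    ]
[ 0.6001 -0.1117  0.12  ] [ 0.5954 -0.1161  0.12  ]
```

Box: centre about (0.549, 0.2435), yaw about -15.5°, both checked against its corners in two views. Screen middle: about (0.596, -0.113, 0.12), yaw about -11°. Next I move towards the bar.

>>> {"name": "play_rows", "arguments": {"commands": [{"jaw": 0,"dp": [-0.7,-0.55,0],"twist": [0,0,0]},{"jaw": 0,"dp": [-0.7,-0.55,0],"twist": [0,0,0]},{"jaw": 0,"dp": [-0.7,-0.55,0],"twist": [0,0,0]},{"jaw": 0,"dp": [-0.7,-0.55,0],"twist": [0,0,0]},{"jaw": 0,"dp": [-0.7,-0.55,0],"twist": [0,0,0]}], "grip_force": 40}}

```text
time_s: 0.65
position: [0.3169, 0.5087, 0.2275]
ee_rot: [[-0.93, 0.367, -0.005], [0.367, 0.93, -0.003], [0.003, -0.005, -1.0]]
force: [-0.7, -0.4, -0.2]
width: 0.0854
```

>>> {"name": "play_rows", "arguments": {"commands": [{"jaw": 0,"dp": [-0.7,-0.5,0],"twist": [0,0,0]},{"jaw": 0,"dp": [-0.7,-0.5,0],"twist": [0,0,0]},{"jaw": 0,"dp": [-0.7,-0.5,0],"twist": [0,0,0]},{"jaw": 0,"dp": [-0.7,-0.5,0],"twist": [0,0,0]},{"jaw": 0,"dp": [-0.7,-0.5,0],"twist": [0,0,0]}]}}

```text
time_s: 1.15
position: [0.3888, 0.3943, 0.2263]
ee_rot: [[-0.93, 0.366, -0.006], [0.366, 0.93, -0.006], [0.004, -0.008, -1.0]]
force: [-0.0, -0.1, -0.4]
width: 0.0853
```

>>> {"name": "play_rows", "arguments": {"commands": [{"jaw": 0,"dp": [0,0,0],"twist": [0,0,1]},{"jaw": 0,"dp": [0,0,0],"twist": [0,0,1]},{"jaw": 0,"dp": [0,0,0],"twist": [0,0,1]},{"jaw": 0,"dp": [0,0,0],"twist": [0,0,1]},{"jaw": 0,"dp": [0,0,0],"twist": [0,0,1]}]}}

```text
time_s: 1.65
position: [0.3922, 0.3876, 0.2252]
ee_rot: [[-0.617, 0.787, -0.007], [0.787, 0.617, -0.009], [-0.003, -0.011, -1.0]]
force: [-0.3, -0.2, -0.0]
width: 0.0855
```

>>> {"name": "play_rows", "arguments": {"commands": [{"jaw": 0,"dp": [0,0,0],"twist": [0,0,1]},{"jaw": 0,"dp": [0,0,0],"twist": [0,0,1]},{"jaw": 0,"dp": [0,0,0],"twist": [0,0,1]},{"jaw": 0,"dp": [0,0,0],"twist": [0,0,1]},{"jaw": 0,"dp": [0,0,0],"twist": [0,0,1]}]}}

```text
time_s: 2.15
position: [0.3914, 0.3865, 0.2239]
ee_rot: [[-0.143, 0.99, -0.009], [0.99, 0.143, -0.012], [-0.01, -0.011, -1.0]]
force: [0.2, -0.8, 0.3]
width: 0.085
```

>>> {"name": "play_rows", "arguments": {"commands": [{"jaw": 0,"dp": [0,0,0],"twist": [0,0,1]},{"jaw": 0,"dp": [0,0,0],"twist": [0,0,1]},{"jaw": 0,"dp": [0,0,0],"twist": [0,0,1]},{"jaw": 0,"dp": [0,0,0],"twist": [0,0,1]},{"jaw": 0,"dp": [0,0,0],"twist": [0,0,0.8]}]}}

```text
time_s: 2.65
position: [0.3903, 0.3858, 0.2225]
ee_rot: [[0.349, 0.937, -0.011], [0.937, -0.349, -0.014], [-0.017, -0.005, -1.0]]
force: [-0.0, -0.8, 0.1]
width: 0.0854
```

```bash
cat >> h.py <<'E'
def wcap(tag):
    from bench import r,viewer
    s=r.sense(); c=viewer.capture('wrist'); cv2.imwrite(f'pics/{tag}.png',c['image'][:,:,::-1])
    M=np.array(c['mount']); T=np.eye(4);T[:3,:3]=s['ee_rot'];T[:3,3]=s['position']
    W=T@M; c['R']=W[:3,:3].T; c['t']=-c['R']@W[:3,3]
    np.savez(f'{tag}.npz',**c); print('tcp',s['position'],'yaw y',np.degrees(np.arctan2(s['ee_rot'][1,1],s['ee_rot'][0,1])),'w',s['width'],'t',s['time_s'],'F',s['force']); return c
def scap(n,tag):
    from bench import r,viewer
    c=viewer.capture(n); cv2.imwrite(f'pics/{tag}.png',c['image'][:,:,::-1]); np.savez(f'{tag}.npz',**c); return c
E
python3 -c "
from h import *
wcap('w1')"
```

```text
tcp [0.39025977 0.38576496 0.22251564] yaw y -20.451255188377992 w 0.0853825889609732 t 2.65 F [-0.02638058 -0.79553386  0.14337462]
```

View pics/w1.png

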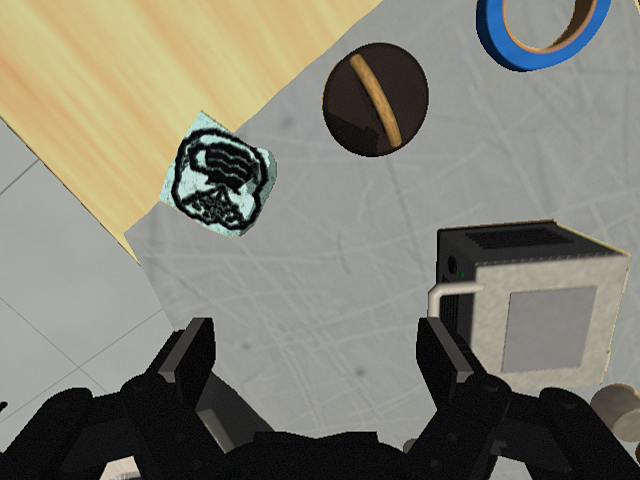

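The wrist view shows the flap corners near (475,265), (630,255) and (603,383), and the bar's left arm at (435-480,288). The bar itself is at column 433.

```bash
python3 - <<'E'
from h import *
np.set_printoptions(precision=4,suppress=True)
c=load('w1.npz')
for n,p,z in [('FL',(475,265),.098),('BL',(630,255),.098),('BR',(604,384),.098),('barLcorner outer',(429,287),.1),('bar side',(433,315),.1)]:
    print(n,onz(c,p,z))
P=[onz(c,p,.098) for p in((475,265),(630,255),(604,384))]
print(np.linalg.norm(P[1]-P[0]),np.linalg.norm(P[2]-P[1]),(P[0]+P[2])/2)
v=P[1]-P[0];print(np.degrees(np.arctan2(v[1],v[0])));v=P[1]-P[2];print(np.degrees(np.arctan2(v[1],v[0])))
E
```

```text
FL [0.5028 0.3176 0.098 ]
BL [0.6209 0.2831 0.098 ]
BR [0.5898 0.1585 0.098 ]
barLcorner outer [0.4626 0.3124 0.1   ]
bar side [0.4592 0.2855 0.1   ]
0.12307406843212276 0.12838469059927687 [0.5463 0.238  0.098 ]
-16.27134463984715
75.95284331662522
```

>>> {"name": "play_rows", "arguments": {"commands": [{"jaw": 0.72,"dp": [-0.6,0.7,0],"twist": [0,0.04,-0.2]},{"jaw": 0.72,"dp": [-0.6,0.7,0],"twist": [0,0.04,-0.2]},{"jaw": 0.72,"dp": [-0.6,0.7,0],"twist": [0,0.04,-0.2]},{"jaw": 0.72,"dp": [-0.6,0.7,0],"twist": [0,0.04,-0.2]},{"jaw": 0.72,"dp": [-0.4,0.6,0],"twist": [0,0.04,-0.1]}]}}

```text
time_s: 3.2
position: [0.4598, 0.275, 0.2213]
ee_rot: [[0.244, 0.97, -0.007], [0.97, -0.244, 0.006], [0.004, -0.008, -1.0]]
force: [-0.1, 0.3, 0.3]
width: 0.024
```

```bash
python3 -c "
from h import *
wcap('w2')"
```

```text
tcp [0.45984029 0.27500907 0.22132885] yaw y -14.135241607363183 w 0.02404870978592889 t 3.2 F [-0.11361255  0.3042848   0.31259184]
```

View pics/w2.png

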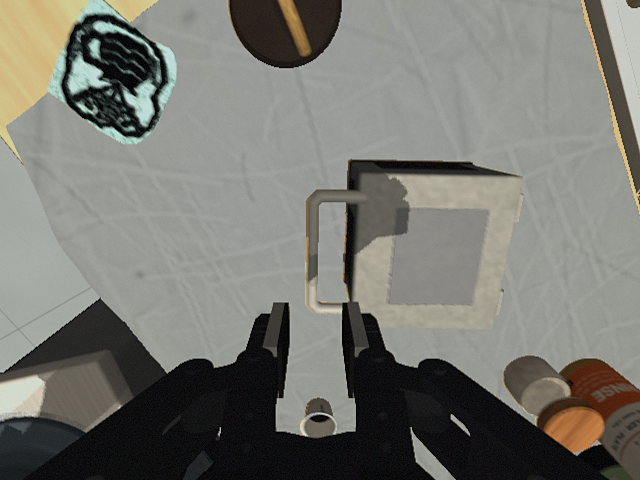

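The wrist view now shows the whole bar (column 312, rows 190-312) and the flap corners at (355,173), (522,177) and (494,328).

```bash
python3 - <<'E'
from h import *
np.set_printoptions(precision=4,suppress=True)
c=load('w2.npz')
for n,p,z in [('FL',(354,172),.098),('BL',(522,177),.098),('BR',(494,328),.098),('bar1',(314,196),.098),('bar2',(312,306),.098)]:
    print(n,onz(c,p,z))
P=[onz(c,p,.098) for p in((354,172),(522,177),(494,328))]
print(np.linalg.norm(P[1]-P[0]),np.linalg.norm(P[2]-P[1]),(P[0]+P[2])/2)
b=[onz(c,p,.098) for p in((314,196),(312,306))]; v=b[0]-b[1];print('bar len',np.linalg.norm(v),np.degrees(np.arctan2(v[1],v[0]))-90,(b[0]+b[1])/2)
E
```

```text
FL [0.4996 0.3191 0.098 ]
BL [0.6198 0.2852 0.098 ]
BR [0.5884 0.161  0.098 ]
bar1 [0.4664 0.3089 0.098 ]
bar2 [0.4419 0.2189 0.098 ]
0.12486950987675105 0.12808161936990226 [0.544  0.2401 0.098 ]
bar len 0.09328571760963457 -15.23128178354662 [0.4542 0.2639 0.098 ]
```

>>> {"name": "play_rows", "arguments": {"commands": [{"jaw": 0.72,"dp": [-0.2,-0.05,0.4],"twist": [0,0.03,0.1]},{"jaw": 0.72,"dp": [-0.15,-0.05,0.7],"twist": [0,0.03,0.1]},{"jaw": 0.72,"dp": [-0.1,0,0.8],"twist": [0,0,0]},{"jaw": 0.72,"dp": [0,0,0.8],"twist": [0,0,0]},{"jaw": 0.72,"dp": [0,0,0.4],"twist": [0,0,0]}]}}

```text
time_s: 3.75
position: [0.4582, 0.2592, 0.1278]
ee_rot: [[0.268, 0.963, 0.002], [0.963, -0.268, 0.014], [0.014, -0.002, -1.0]]
force: [-0.3, -0.3, -0.3]
width: 0.0236
```

```bash
python3 -c "
from h import *
wcap('w3')"
```

```text
tcp [0.45824404 0.25924861 0.1278246 ] yaw y -15.541875096666267 w 0.023627262598676375 t 3.75 F [-0.2872935  -0.27445279 -0.30610094]
```

View pics/w3.png

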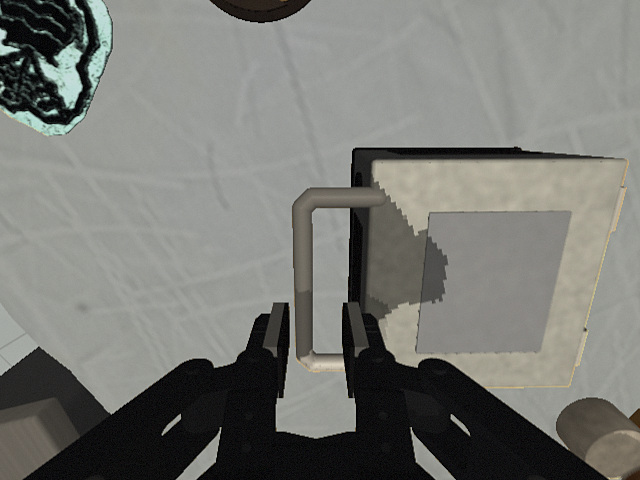

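The bar is at column 303 and the jaws are centred on about 315. I'll measure the offset.

```bash
python3 - <<'E'
from h import *
np.set_printoptions(precision=4,suppress=True)
c=load('w3.npz');W=load('w2.npz')
for z in(.098,.104):
    b=[onz(c,p,z) for p in((303,197),(304,362))]; v=b[0]-b[1];print(z,'bar len',np.linalg.norm(v),np.degrees(np.arctan2(v[1],v[0]))-90,(b[0]+b[1])/2)
print(tri(c,(303,197),W,(313,197)),tri(c,(304,362),W,(312,306)))
E
```

```text
0.098 bar len 0.09594953607221308 -15.804909257729946 [0.4531 0.2639 0.098 ]
0.104 bar len 0.09264273307749658 -15.804909257729946 [0.454  0.2664 0.104 ]
(array([0.4671, 0.3122, 0.1161]), np.float64(0.0016827173294793238)) (array([0.4429, 0.2243, 0.108 ]), np.float64(0.0012277790348562078))
```

>>> {"name": "play_rows", "arguments": {"commands": [{"jaw": 0.72,"dp": [0.1,-0.1,0.1],"twist": [0,-0.07,0]},{"jaw": 0.72,"dp": [0.1,-0.08,0.4],"twist": [0,-0.07,0]},{"jaw": 0.72,"dp": [0,0,0.4],"twist": [0,0,0]},{"jaw": 0.72,"dp": [0,0,0.4],"twist": [0,0,0]},{"jaw": 0.72,"dp": [0,0,0.1],"twist": [0,0,0]}]}}

```text
time_s: 4.3
position: [0.4548, 0.2693, 0.0836]
ee_rot: [[0.265, 0.964, -0.001], [0.964, -0.265, 0.001], [0.0, -0.001, -1.0]]
force: [-0.5, 0.4, 0.2]
width: 0.0241
```

```bash
python3 -c "
from h import *
wcap('w4')"
```

```text
tcp [0.45483303 0.26931476 0.08362834] yaw y -15.353371285074743 w 0.024057959322635495 t 4.3 F [-0.48204412  0.39504377  0.18688718]
```

View pics/w4.png

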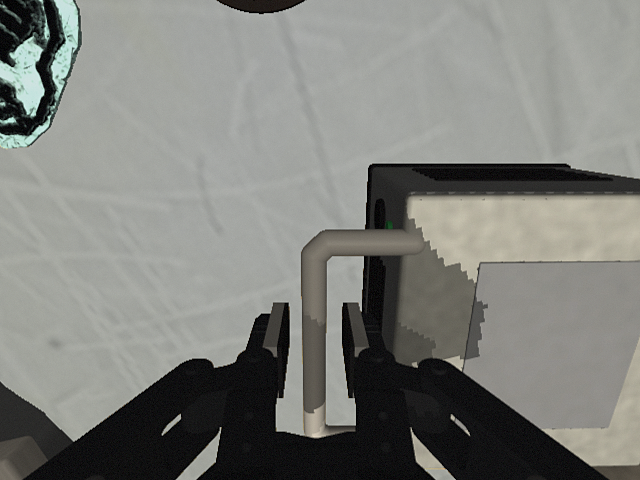

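The bar (column 314) is now centred between the pads (columns 280 and 350), so I close on it.

>>> {"name": "play_rows", "arguments": {"commands": [{"jaw": 1,"dp": [0,0,0],"twist": [0,0,0]},{"jaw": 1,"dp": [0,0,0],"twist": [0,0,0]},{"jaw": 1,"dp": [0,0,0],"twist": [0,0,0]},{"jaw": 1,"dp": [0,0,0],"twist": [0,0,0]},{"jaw": 1,"dp": [0,0,0],"twist": [0,0,0]}], "grip_force": 40}}

```text
time_s: 4.85
position: [0.4541, 0.2694, 0.0837]
ee_rot: [[0.265, 0.964, -0.002], [0.964, -0.265, 0.001], [0.0, -0.003, -1.0]]
force: [-1.0, 0.9, -1.9]
width: 0.0082
```

>>> {"name": "play_rows", "arguments": {"commands": [{"jaw": 1,"dp": [0,0.05,-0.4],"twist": [0,0,0]},{"jaw": 1,"dp": [0,0.15,-0.6],"twist": [0,0,0]},{"jaw": 1,"dp": [0,0.2,-0.58],"twist": [0,0,0]},{"jaw": 1,"dp": [0,0.25,-0.56],"twist": [0,0,0]},{"jaw": 1,"dp": [0,0.3,-0.52],"twist": [0,0,0]}], "grip_force": 30}}

```text
time_s: 5.35
position: [0.479, 0.2625, 0.1665]
ee_rot: [[0.263, 0.965, -0.009], [0.965, -0.263, 0.0], [-0.002, -0.009, -1.0]]
force: [2.0, 1.6, -5.3]
width: 0.0083
```

```bash
cat >> h.py <<'E'
def arc():
    from bench import r
    s=r.sense(); g=s['position']-.019*s['ee_rot'][:,2]
    h=np.array([.6049,.2242,.095]);a=np.radians(-15.3);d=g-h
    x=d[0]*np.cos(a)+d[1]*np.sin(a);y=-d[0]*np.sin(a)+d[1]*np.cos(a)
    print('theta',np.arctan2(d[2],-x),'rad',np.hypot(x,d[2]),'y',y,'tilt',s['ee_rot'][:,2],'F',s['force'],'w',s['width'])
E
python3 -c "
from h import *
arc()
scap('scene','s5')
a=cv2.imread('pics/s5.png');cv2.imwrite('pics/s5.png',cv2.resize(a[150:310,190:390],None,fx=4,fy=4))"
```

```text
theta 0.6034874316703416 rad 0.1595048240254075 y 0.0037669270230190136 tilt [-9.47866416e-03  1.25699388e-04 -9.99955069e-01] F [ 1.9692619   1.58771214 -5.301036  ] w 0.008295713327999981
```

View pics/s5.png

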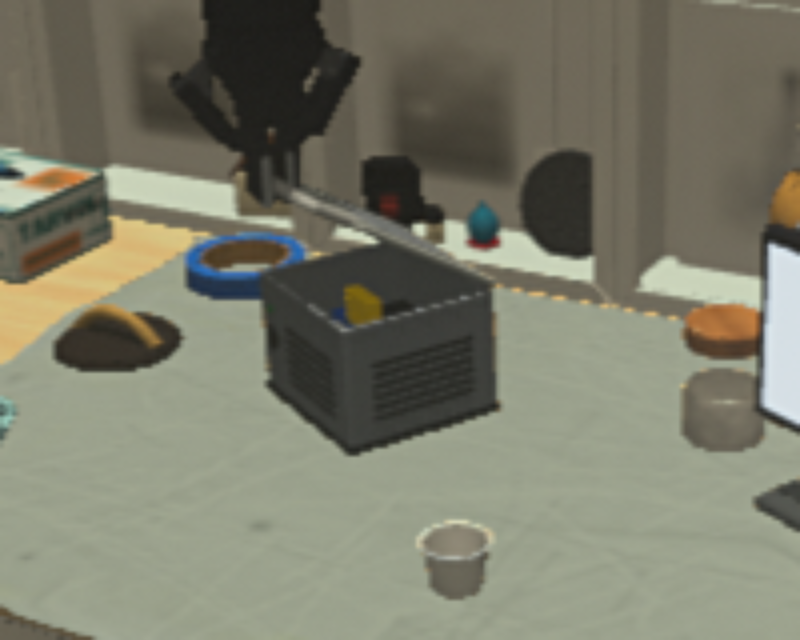

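The flap follows the arm (about 0.6 rad) and the yellow tab is visible. I'll continue the arc.

>>> {"name": "play_rows", "arguments": {"commands": [{"jaw": 1,"dp": [0,0.38,-0.48],"twist": [0,0,0]},{"jaw": 1,"dp": [0,0.44,-0.43],"twist": [0,0,0]},{"jaw": 1,"dp": [0,0.48,-0.37],"twist": [0,0,0]},{"jaw": 1,"dp": [0,0.52,-0.3],"twist": [0,0,0]},{"jaw": 1,"dp": [0,0.55,-0.22],"twist": [0,0,0]}]}}

```text
time_s: 5.9
position: [0.5458, 0.2443, 0.2261]
ee_rot: [[0.263, 0.965, -0.017], [0.965, -0.263, 0.005], [0.0, -0.017, -1.0]]
force: [-5.6, 0.8, 5.5]
width: 0.0084
```

```bash
python3 -c "
from h import *
arc()"
```

```text
theta 1.1790190530282871 rad 0.16235327981812867 y 0.0037766506640843182 tilt [-0.0167869   0.00462977 -0.99984837] F [-5.57214622  0.79182496  5.54210847] w 0.00841267561272361
```

>>> {"name": "play_rows", "arguments": {"commands": [{"jaw": 1,"dp": [0,0.58,-0.14],"twist": [0,0,0]},{"jaw": 1,"dp": [0,0.6,-0.08],"twist": [0,0,0]},{"jaw": 1,"dp": [0,0.6,0.0],"twist": [0,0,0]},{"jaw": 1,"dp": [0,0.6,0.06],"twist": [0,0,0]},{"jaw": 1,"dp": [0,0.6,0.14],"twist": [0,0,0]}]}}

```text
time_s: 6.4
position: [0.6313, 0.2209, 0.2331]
ee_rot: [[0.262, 0.965, -0.021], [0.965, -0.262, 0.01], [0.004, -0.023, -1.0]]
force: [-0.6, 0.7, 4.0]
width: 0.0082
```

```bash
python3 -c "
from h import *
arc()
scap('scene','s6')
a=cv2.imread('pics/s6.png');cv2.imwrite('pics/s6.png',cv2.resize(a[110:270,190:390],None,fx=4,fy=4))"
```

```text
theta 1.7393308355023136 rad 0.15936108891086365 y 0.0037343793823826524 tilt [-0.02100715  0.01010024 -0.99972831] F [-0.58608004  0.73405735  3.99798426] w 0.008233507913643584
```

View pics/s6.png

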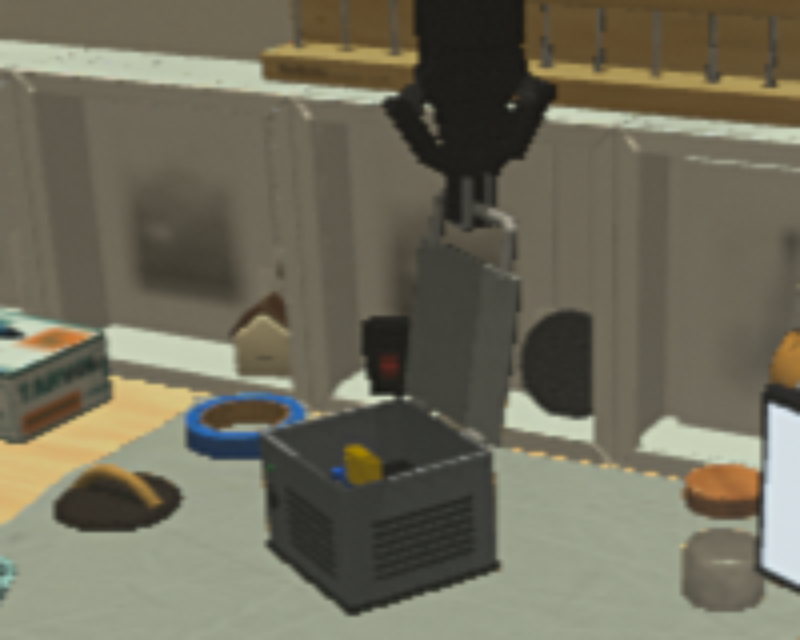

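Past upright, about 1.74 rad. A little further, then hold.

>>> {"name": "play_rows", "arguments": {"commands": [{"jaw": 1,"dp": [0,0.5,0.15],"twist": [0,0,0]},{"jaw": 1,"dp": [0,0.4,0.15],"twist": [0,0,0]},{"jaw": 1,"dp": [0,0,0],"twist": [0,0,0]},{"jaw": 1,"dp": [0,0,0],"twist": [0,0,0]},{"jaw": 1,"dp": [0,0,0],"twist": [0,0,0]}]}}

```text
time_s: 6.95
position: [0.6596, 0.2131, 0.2244]
ee_rot: [[0.265, 0.964, -0.018], [0.964, -0.264, 0.01], [0.005, -0.02, -1.0]]
force: [0.6, 0.9, 0.0]
width: 0.0084
```

>>> {"name": "play_rows", "arguments": {"commands": [{"jaw": 0.72,"dp": [0,0,0],"twist": [0,0,0]},{"jaw": 0.72,"dp": [0,0,0],"twist": [0,0,0]},{"jaw": 0.72,"dp": [0,0,0],"twist": [0,0,0]},{"jaw": 0.72,"dp": [0,0,-0.5],"twist": [0,0,0]},{"jaw": 0.72,"dp": [0,0,-0.8],"twist": [0,0,0]}]}}

```text
time_s: 7.45
position: [0.6571, 0.2119, 0.2616]
ee_rot: [[0.264, 0.964, -0.025], [0.965, -0.264, 0.006], [-0.001, -0.026, -1.0]]
force: [0.8, 0.5, -0.2]
width: 0.0241
```

```bash
python3 -c "
from h import *
arc()
scap('scene','s7')
a=cv2.imread('pics/s7.png');cv2.imwrite('pics/s7.png',cv2.resize(a[110:270,190:390],None,fx=4,fy=4))"
```

```text
theta 1.8541736005784852 rad 0.19335192684297367 y 0.0019431115526256475 tilt [-0.02509802  0.00629917 -0.99966515] F [ 0.82538348  0.46655175 -0.24441464] w 0.024130455048314202
```

View pics/s7.png

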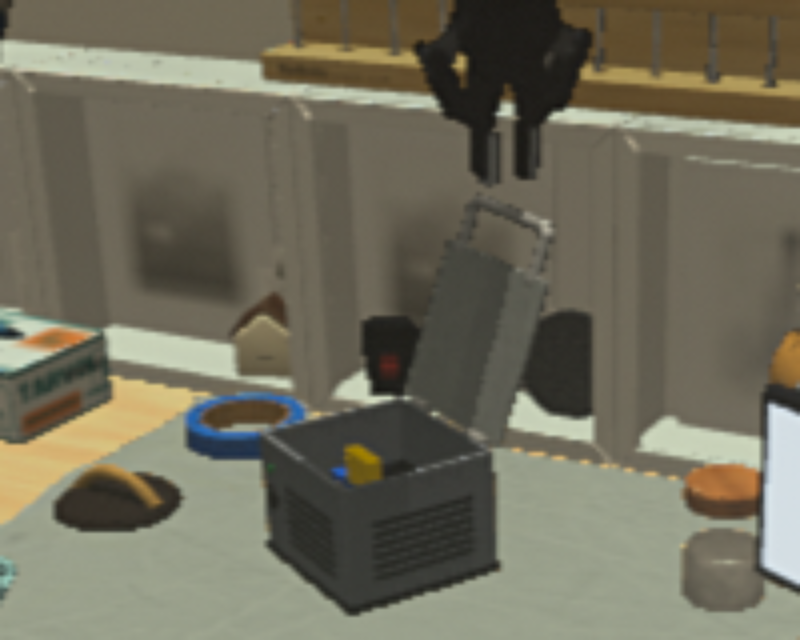

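Released, and the flap stays leaning back. I move back over the slot.

>>> {"name": "play_rows", "arguments": {"commands": [{"jaw": 0.62,"dp": [0,-0.3,-0.5],"twist": [0,0,0]},{"jaw": 0.62,"dp": [0,-0.8,0],"twist": [-0.05,0.04,0]},{"jaw": 0.62,"dp": [0,-1,0],"twist": [-0.05,0.04,0]},{"jaw": 0.62,"dp": [0,-1,0.0],"twist": [-0.05,0.04,0]},{"jaw": 0.62,"dp": [0,-0.8,0.3],"twist": [-0.05,0,0]}]}}

```text
time_s: 8.0
position: [0.5473, 0.2426, 0.2833]
ee_rot: [[0.269, 0.963, 0.018], [0.963, -0.269, 0.019], [0.024, 0.013, -1.0]]
force: [-0.3, 0.2, -0.3]
width: 0.0322
```

>>> {"name": "play_rows", "arguments": {"commands": [{"jaw": 0.62,"dp": [0,0,0.5],"twist": [0,0,0]},{"jaw": 0.62,"dp": [0,0,0.6],"twist": [0,0,0]},{"jaw": 0.62,"dp": [0,0,0.5],"twist": [0,0,0]},{"jaw": 0.62,"dp": [0,0,0],"twist": [0,0,0]},{"jaw": 0.62,"dp": [0,0,0],"twist": [0,0,0]}]}}

```text
time_s: 8.5
position: [0.5422, 0.2479, 0.2409]
ee_rot: [[0.261, 0.965, 0.021], [0.965, -0.262, 0.027], [0.031, 0.013, -0.999]]
force: [0.2, -0.3, 0.2]
width: 0.0323
```

```bash
python3 -c "
from h import *
wcap('w8');arc()"
```

```text
tcp [0.54216257 0.24786142 0.24091668] yaw y -15.163060869360452 w 0.032271305988001556 t 8.5 F [ 0.1979521  -0.30140397  0.15100582]
theta 1.1854869156730006 rad 0.178032519212549 y 0.005695668426731037 tilt [ 0.02082734  0.02689539 -0.99942126] F [-0.07622936 -0.16024682  0.68197984] w 0.032288306497142136
```

View pics/w8.png

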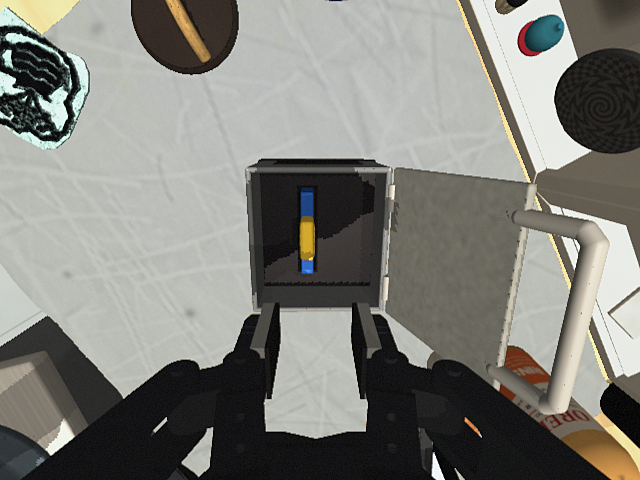

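The wrist view shows the open box with the yellow tab at column 307, rows 218-262, and the blue frame from row 187 to 273. The flap is folded back on the right.

```bash
python3 - <<'E'
from h import *
np.set_printoptions(precision=4,suppress=True)
c=load('w8.npz'); im=c['image'].astype(int)
m=(im[:,:,0]>120)&(im[:,:,1]>90)&(im[:,:,2]<90); m[:170]=0;m[300:]=0;m[:,:280]=0;m[:,340:]=0
m2=(im[:,:,2]>im[:,:,0]+60); m2[:170]=0;m2[300:]=0;m2[:,:280]=0;m2[:,340:]=0
for M,z in((m,.088),(m2,.062)):
    v,u=np.where(M);print(u.min(),u.max(),v.min(),v.max(),u.mean(),v.mean())
    for p in[((u.min()+u.max())/2,v.min()),((u.min()+u.max())/2,v.max()),(u.min(),v.mean()),(u.max(),v.mean()),(u.mean(),v.mean())]: print('  ',onz(c,p,z))
for n,p in[('rim FL',(247,168)),('rim BL',(389,168)),('rim FR',(252,310)),('rim BR',(388,312))]: print(n,onz(c,p,.095))
E
```

```text
300 314 217 259 306.9577205882353 239.65073529411765
   [0.5413 0.2639 0.088 ]
   [0.5311 0.2271 0.088 ]
   [0.53  0.246 0.088]
   [0.5418 0.2427 0.088 ]
   [0.5358 0.2444 0.088 ]
301 313 188 273 306.7960954446855 226.1344902386117
   [0.5468 0.2846 0.062 ]
   [0.5246 0.2047 0.062 ]
   [0.5318 0.2517 0.062 ]
   [0.5427 0.2487 0.062 ]
   [0.537  0.2502 0.062 ]
rim FL [0.5059 0.3168 0.095 ]
rim BL [0.6166 0.2867 0.095 ]
rim FR [0.4704 0.1955 0.095 ]
rim BR [0.5896 0.1602 0.095 ]
```

>>> {"name": "play_rows", "arguments": {"commands": [{"jaw": 0.62,"dp": [-0.1,-0.1,0.3],"twist": [0.05,-0.15,0]},{"jaw": 0.62,"dp": [-0.1,-0.1,0.6],"twist": [0.05,-0.15,0]},{"jaw": 0.62,"dp": [0,0,0.7],"twist": [0,0,0]},{"jaw": 0.62,"dp": [0,0,0.6],"twist": [0,0,0]},{"jaw": 0.62,"dp": [0,0,0.3],"twist": [0,0,0]}]}}

```text
time_s: 9.05
position: [0.536, 0.2443, 0.1638]
ee_rot: [[0.261, 0.965, 0.006], [0.965, -0.261, 0.0], [0.002, 0.005, -1.0]]
force: [0.5, 0.1, -0.1]
width: 0.0325
```

```bash
python3 - <<'E'
from h import *
np.set_printoptions(precision=4,suppress=True)
c=wcap('w9'); im=c['image'].astype(int);print(c['R'][:, :].round(3).tolist())
m=(im[:,:,0]>120)&(im[:,:,1]>90)&(im[:,:,2]<90); m[:150]=0;m[400:]=0;m[:,:270]=0;m[:,350:]=0
v,u=np.where(M:=m);print(u.min(),u.max(),v.min(),v.max())
for p in[((u.min()+u.max())/2,v.min()),((u.min()+u.max())/2,v.max()),(u.min(),v.mean()),(u.max(),v.mean())]: print('  ',onz(c,p,.088))
E
```

```text
tcp [0.536  0.2443 0.1638] yaw y -15.15788416976957 w 0.03247241359851171 t 9.05 F [ 0.4595  0.1229 -0.1008]
[[0.965, -0.261, 0.006], [-0.249, -0.914, 0.32], [-0.079, -0.311, -0.947]]
305 323 228 285
   [0.5415 0.2659 0.088 ]
   [0.531  0.2272 0.088 ]
   [0.5307 0.2486 0.088 ]
   [0.5421 0.2455 0.088 ]
```

View pics/w9.png

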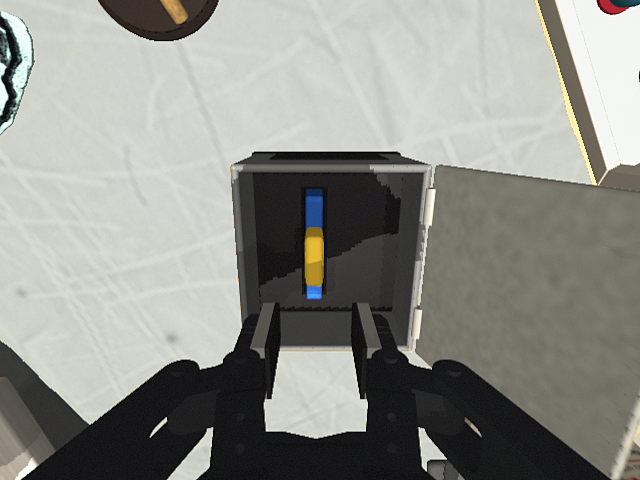

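The tab is at (0.536, 0.2465) and the TCP at (0.536, 0.244), so they are aligned. I descend.

>>> {"name": "play_rows", "arguments": {"commands": [{"jaw": 0.62,"dp": [0.04,0,0.4],"twist": [0,0,0]},{"jaw": 0.62,"dp": [0.02,0,0.8],"twist": [0,0,0]},{"jaw": 0.62,"dp": [0,0,0.9],"twist": [0,0,0]},{"jaw": 0.62,"dp": [0,0,0.7],"twist": [0,0,0]},{"jaw": 0.62,"dp": [0,0,0.4],"twist": [0,0,0]}]}}

```text
time_s: 9.6
position: [0.5389, 0.2473, 0.0642]
ee_rot: [[0.261, 0.965, 0.01], [0.965, -0.261, 0.002], [0.004, 0.009, -1.0]]
force: [-0.0, -0.8, -0.1]
width: 0.0322
```

>>> {"name": "play_rows", "arguments": {"commands": [{"jaw": 0.62,"dp": [0,-0.1,0.15],"twist": [0,-0.05,0]},{"jaw": 0.62,"dp": [0,0,0],"twist": [0,0,0]},{"jaw": 1,"dp": [0,0,0],"twist": [0,0,0]},{"jaw": 1,"dp": [0,0,0],"twist": [0,0,0]},{"jaw": 1,"dp": [0,0,0],"twist": [0,0,0]}], "grip_force": 30}}

```text
time_s: 10.1
position: [0.5367, 0.2487, 0.0602]
ee_rot: [[0.261, 0.965, 0.01], [0.965, -0.261, -0.003], [-0.0, 0.01, -1.0]]
force: [-0.1, -1.1, -0.8]
width: 0.0115
```

>>> {"name": "play_rows", "arguments": {"commands": [{"jaw": 1,"dp": [0,0,0],"twist": [0,0,0]},{"jaw": 1,"dp": [0,0,0],"twist": [0,0,0]},{"jaw": 1,"dp": [0,0,0],"twist": [0,0,0]},{"jaw": 1,"dp": [0,0,-0.15],"twist": [0,0,0]},{"jaw": 1,"dp": [0,0,-0.3],"twist": [0,0,0]}]}}

```text
time_s: 10.6
position: [0.5363, 0.2486, 0.0746]
ee_rot: [[0.261, 0.965, 0.01], [0.965, -0.261, -0.003], [-0.0, 0.01, -1.0]]
force: [0.6, -0.8, 0.4]
width: 0.0112
```

```bash
python3 - <<'E'
from h import *
wcap('w10')
E
```

```text
tcp [0.53632877 0.24861585 0.07464848] yaw y -15.135738016972294 w 0.01116319012821868 t 10.6 F [ 0.57426147 -0.77554303  0.39131504]
```

View pics/w10.png

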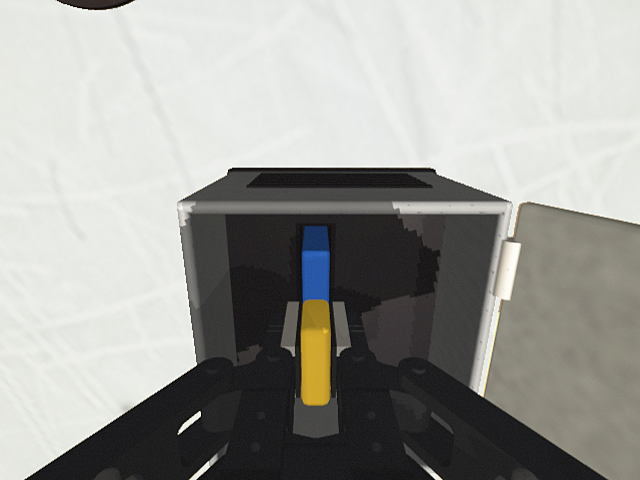

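The tab is held and the plate is rising (opening 11 mm). I lift straight up.

>>> {"name": "play_rows", "arguments": {"commands": [{"jaw": 1,"dp": [0,0,-0.5],"twist": [0,0,0]},{"jaw": 1,"dp": [0,0,-0.6],"twist": [0,0,0]},{"jaw": 1,"dp": [0,0,-0.6],"twist": [0,0,0]},{"jaw": 1,"dp": [0,0,-0.6],"twist": [0,0,0]},{"jaw": 1,"dp": [0,0,-0.6],"twist": [0,0,0]}]}}

```text
time_s: 11.15
position: [0.5354, 0.2486, 0.1669]
ee_rot: [[0.262, 0.965, 0.011], [0.965, -0.262, -0.002], [0.001, 0.011, -1.0]]
force: [0.3, 0.8, -1.1]
width: 0.0118
```

>>> {"name": "play_rows", "arguments": {"commands": [{"jaw": 1,"dp": [0,0,-0.6],"twist": [0,0,0]},{"jaw": 1,"dp": [0,0,-0.4],"twist": [0,0,0]},{"jaw": 1,"dp": [0,0,-0.2],"twist": [0,0,0]},{"jaw": 1,"dp": [0,0,0],"twist": [0,0,0]},{"jaw": 1,"dp": [0,0,0],"twist": [0,0,0]}]}}

```text
time_s: 11.65
position: [0.5361, 0.2489, 0.2081]
ee_rot: [[0.262, 0.965, 0.016], [0.965, -0.262, 0.001], [0.005, 0.015, -1.0]]
force: [-0.7, 0.5, -0.5]
width: 0.0115
```

```bash
python3 - <<'E'
from h import *
wcap('w11')
scap('scene','s11')
a=cv2.imread('pics/s11.png');cv2.imwrite('pics/s11.png',cv2.resize(a[130:310,190:440],None,fx=3.2,fy=3.2))
E
```

```text
tcp [0.53612328 0.24890957 0.20814572] yaw y -15.184669347148443 w 0.011506871234783821 t 11.65 F [-0.68182593  0.5491715  -0.48196884]
```

View pics/s11.png

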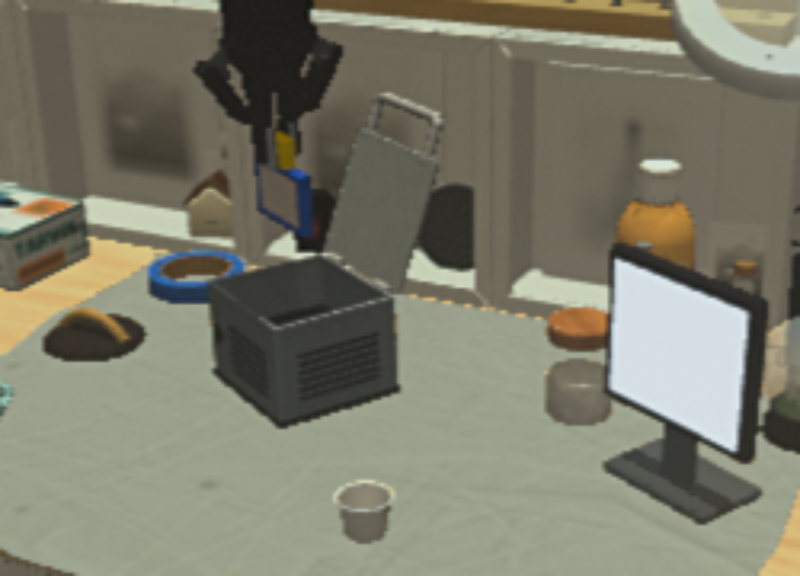

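View pics/w11.png

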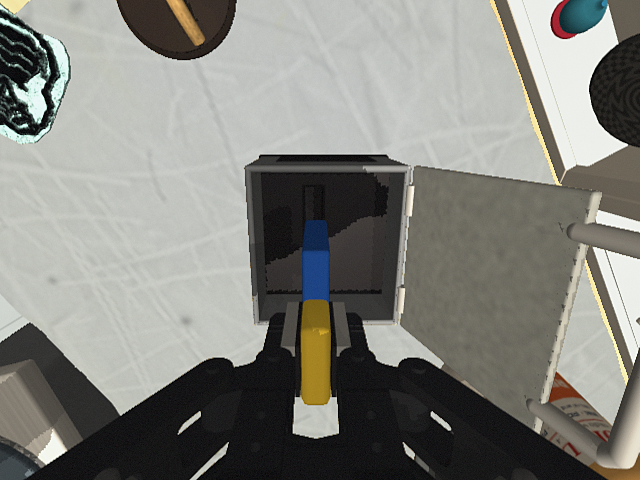

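The plate hangs upright in the fingers above the box and the flap is open. Before carrying it, I check where the magnifier ring is (scene (442,128), side (258,112)).

```bash
python3 - <<'E'
from h import *
np.set_printoptions(precision=4,suppress=True)
S=load('scene0.npz');D=load('side0.npz')
print('ring',tri(S,(442,128),D,(258,112)))
print('ring joint',tri(S,(475,178),D,(294,121)))
print('stand top',tri(S,(543,190),D,(354,102)))
print('lampshade tip',tri(S,(598,55),D,(325,15)))
E
```

```text
ring (array([ 0.7975, -0.0878,  0.3483]), np.float64(0.006205835784932134))
ring joint (array([ 0.7475, -0.2122,  0.2602]), np.float64(0.006492543484036471))
stand top (array([ 0.6204, -0.388 ,  0.2869]), np.float64(0.028369857581548856))
lampshade tip (array([ 0.7284, -0.4111,  0.5286]), np.float64(0.00437400386445107))
```

>>> {"name": "play_rows", "arguments": {"commands": [{"jaw": 1,"dp": [-0.3,-0.1,0],"twist": [0,0,0]},{"jaw": 1,"dp": [-0.6,0,0],"twist": [0,-0.05,-0.05]},{"jaw": 1,"dp": [-0.8,0.1,0],"twist": [0,-0.05,-0.05]},{"jaw": 1,"dp": [-0.8,0.1,0],"twist": [0,0,-0.05]},{"jaw": 1,"dp": [-0.8,0.1,0],"twist": [0,0,-0.05]}]}}

```text
time_s: 12.25
position: [0.5125, 0.1471, 0.2048]
ee_rot: [[0.236, 0.972, 0.006], [0.972, -0.236, -0.013], [-0.011, 0.009, -1.0]]
force: [0.1, 0.8, 0.4]
width: 0.0113
```

>>> {"name": "play_rows", "arguments": {"commands": [{"jaw": 1,"dp": [-0.8,0.15,0],"twist": [0,0,-0.05]},{"jaw": 1,"dp": [-0.8,0.15,0],"twist": [0,0,-0.05]},{"jaw": 1,"dp": [-0.8,0.15,0],"twist": [0,0,-0.05]},{"jaw": 1,"dp": [-0.8,0.15,0],"twist": [0,0,-0.05]},{"jaw": 1,"dp": [-0.8,0.15,0],"twist": [0,0,-0.05]}]}}

```text
time_s: 12.75
position: [0.5006, 0.0123, 0.205]
ee_rot: [[0.215, 0.977, 0.001], [0.976, -0.215, -0.016], [-0.015, 0.004, -1.0]]
force: [-0.2, -0.4, -1.1]
width: 0.0116
```

>>> {"name": "play_rows", "arguments": {"commands": [{"jaw": 1,"dp": [-0.8,0.15,0.1],"twist": [0,0.05,-0.05]},{"jaw": 1,"dp": [-0.8,0.15,0.3],"twist": [0,0.05,-0.05]},{"jaw": 1,"dp": [-0.7,0.15,0.4],"twist": [0,0.05,-0.05]},{"jaw": 1,"dp": [-0.5,0.12,0.4],"twist": [0,0,0]},{"jaw": 1,"dp": [-0.3,0.05,0.4],"twist": [0,0,0]}]}}

```text
time_s: 13.25
position: [0.4929, -0.0959, 0.1573]
ee_rot: [[0.21, 0.978, 0.004], [0.978, -0.21, -0.002], [-0.001, 0.004, -1.0]]
force: [0.7, 0.5, -0.8]
width: 0.0112
```

>>> {"name": "play_rows", "arguments": {"commands": [{"jaw": 1,"dp": [0,0,0.3],"twist": [0,0,0]},{"jaw": 1,"dp": [0,0,0.1],"twist": [0,0,0]},{"jaw": 1,"dp": [0,0,0],"twist": [0,0,0]},{"jaw": 1,"dp": [0,0,0],"twist": [0,0,0]},{"jaw": 1,"dp": [0,0,0],"twist": [0,0,0]}]}}

```text
time_s: 13.75
position: [0.4892, -0.0978, 0.1437]
ee_rot: [[0.213, 0.977, 0.0], [0.977, -0.213, -0.001], [-0.001, 0.0, -1.0]]
force: [0.3, 0.3, 0.5]
width: 0.0114
```

```bash
python3 - <<'E'
from h import *
wcap('w12')
scap('scene','s12');scap('side','d12')
a=cv2.imread('pics/s12.png');cv2.imwrite('pics/s12c.png',cv2.resize(a[130:330,230:480],None,fx=3,fy=3,interpolation=cv2.INTER_CUBIC))
a=cv2.imread('pics/d12.png');cv2.imwrite('pics/d12c.png',cv2.resize(a[130:330,220:470],None,fx=3,fy=3,interpolation=cv2.INTER_CUBIC))
E
```

```text
tcp [ 0.48923793 -0.09778742  0.14367875] yaw y -12.302139562039521 w 0.011369657289267626 t 13.75 F [0.31178053 0.29596157 0.50778076]
```

View pics/s12c.png

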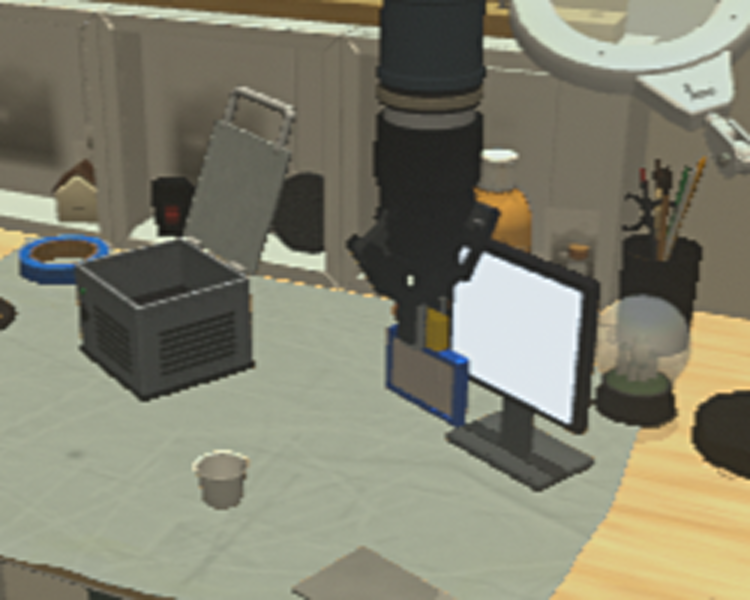

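View pics/d12c.png

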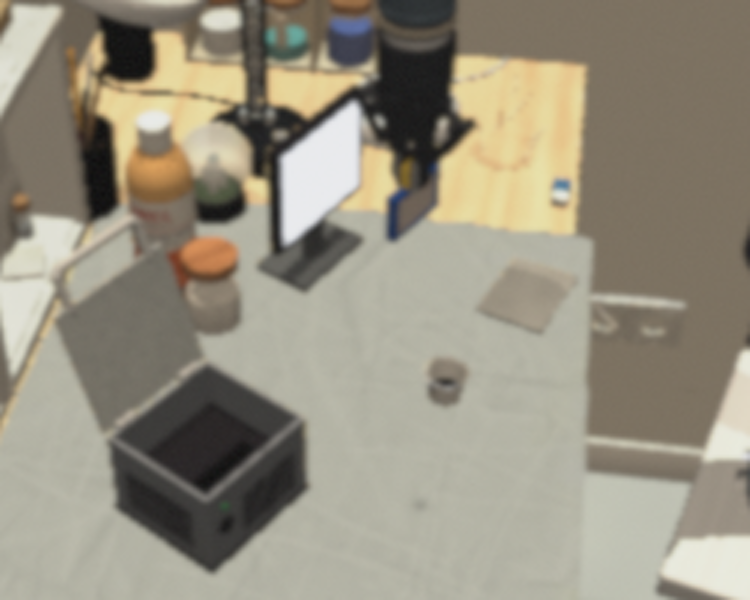

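View pics/w12.png

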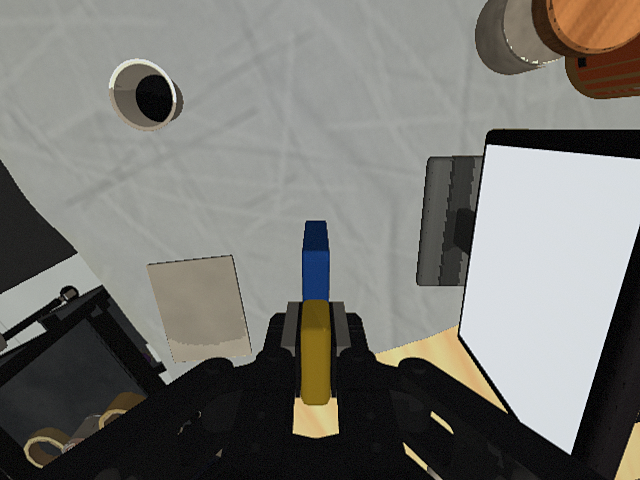

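```bash
python3 - <<'E'
from h import *
np.set_printoptions(precision=4,suppress=True)
S=load('scene0.npz');D=load('d12.npz');S2=load('s12.npz');W=load('w12.npz')
def quad(c,seed):
    im=c['image'].astype(int); m=((im.min(2)>185)&(im[:,:,2]>=im[:,:,0]-3)).astype(np.uint8)
    N=cv2.connectedComponents(m)[1]; M=(N==N[seed[1],seed[0]]).astype(np.uint8)
    cn=max(cv2.findContours(M,cv2.RETR_EXTERNAL,cv2.CHAIN_APPROX_NONE)[0],key=cv2.contourArea)
    return cv2.approxPolyN(cn,4)[0]
qS=quad(S,(403,245));qD=quad(D,(327,190));print(qS.tolist(),qD.tolist(),quad(W,(550,250)).tolist())
for p in((487,144),(458,334)): print('wrist bottom edge',onz(W,p,.065))
g=lambda p:(p[0]/3+220-.33,p[1]/3+130-.33)
f=lambda p:((p[0]+.5)/5-.5+330,(p[1]+.5)/5-.5+190)
P=[]
for a,b in [((258,103),(280,155)),((471,185),(362,98)),((252,312),(274,250)),((449,406),(359,190))]:
    X,e=tri(S,f(a),D,g(b));P.append(X);print(X,e)
P=np.array(P);m=P.mean(0);print('mid',m)
y=(P[0]-P[1]+P[2]-P[3]);yaw=np.arctan2(-y[0],y[1]);print('yaw',np.degrees(yaw))
# plate corners: scene crop (x3 off 230,130) , side crop (x3 off 220,130)
h=lambda p:(p[0]/3+230-.33,p[1]/3+130-.33)
L,e1=tri(S2,h((387,388)),D,g((387,238)));R,e2=tri(S2,h((463,423)),D,g((437,203)))
print('plate bottom corners',L,e1,R,e2)
fm=(L+R)/2
fk=W # predicted filter mid from tool
tcp=np.array([.4892,-.0978,.1437]); fm2=np.array([tcp[0],tcp[1],tcp[2]-.025])
for n,sm,yw in(('tri',m,yaw),):
  for q in(fm,fm2):
    d=q-sm;print('rel',d[0]*np.cos(yw)+d[1]*np.sin(yw),-d[0]*np.sin(yw)+d[1]*np.cos(yw),d[2])
E
```

```text
[[423, 227], [419, 270], [381, 251], [383, 211]] [[339, 191], [314, 212], [314, 182], [339, 162]] [[658, 161], [562, 481], [459, 334], [487, 144]]
wrist bottom edge [ 0.6063 -0.0478  0.065 ]
wrist bottom edge [ 0.5779 -0.1768  0.065 ]
[ 0.6057 -0.0468  0.1794] 0.0027037791701098315
[ 0.5761 -0.1776  0.1787] 0.005274343477079122
[ 0.6143 -0.0432  0.0603] 0.002631444023291474
[ 0.578  -0.1747  0.0636] 0.007474502830315511
mid [ 0.5935 -0.1106  0.1205]
yaw -14.108985098523753
plate bottom corners [ 0.4969 -0.0637  0.0962] 0.006287391335294482 [ 0.4771 -0.1431  0.0972] 0.005380625757399711
rel -0.10507132503895217 -0.01899711010778711 -0.023783345029155786
rel -0.10430804360692884 -0.013035887658998761 -0.0017995723575471162
```

The distance is about 104 mm and the height agrees. The plate is 8-19 mm to the right of the screen's middle, so I move it 12 mm along the tool's x and let it settle.

>>> {"name": "play_rows", "arguments": {"commands": [{"jaw": 1,"dp": [0.2,0,0],"twist": [0,0,0.05]},{"jaw": 1,"dp": [0.2,0,0],"twist": [0,0,0]},{"jaw": 1,"dp": [0,0,0],"twist": [0,0,0]},{"jaw": 1,"dp": [0,0,0],"twist": [0,0,0]},{"jaw": 1,"dp": [0,0,0],"twist": [0,0,0]}]}}

```text
time_s: 14.4
position: [0.4928, -0.0841, 0.1441]
ee_rot: [[0.217, 0.976, 0.001], [0.976, -0.217, -0.001], [-0.001, 0.002, -1.0]]
force: [-1.0, 0.1, 0.1]
width: 0.0113
```

>>> {"name": "play_rows", "arguments": {"commands": [{"jaw": 1,"dp": [0,0,0],"twist": [0,0,0]},{"jaw": 1,"dp": [0,0,0],"twist": [0,0,0]},{"jaw": 1,"dp": [0,0,0],"twist": [0,0,0]},{"jaw": 1,"dp": [0,0,0],"twist": [0,0,0]},{"jaw": 1,"dp": [0,0,0],"twist": [0,0,0]}]}}

```text
time_s: 14.9
position: [0.4926, -0.0847, 0.1441]
ee_rot: [[0.218, 0.976, 0.001], [0.976, -0.218, -0.001], [-0.001, 0.001, -1.0]]
force: [-0.2, -0.3, -1.0]
width: 0.0115
```

```bash
python3 - <<'E'
from h import *
from bench import r
wcap('w13');s=r.sense();print(s['position'],s['ee_rot'].round(3),abs(s['joint_vel']).max())
q=s['position']-[0,0,.025]
for sm,yw in(((.5935,-.1106,.1205),-14.1),((.592,-.1123,.12),-12.4)):
    yw=np.radians(yw);d=q-sm;print('rel',d[0]*np.cos(yw)+d[1]*np.sin(yw),-d[0]*np.sin(yw)+d[1]*np.cos(yw),d[2])
scap('scene','s13')
a=cv2.imread('pics/s13.png');cv2.imwrite('pics/s13c.png',cv2.resize(a[130:330,230:480],None,fx=3,fy=3,interpolation=cv2.INTER_CUBIC))
E
```

```text
tcp [ 0.49256089 -0.08468821  0.14407439] yaw y -12.570888035679781 w 0.011489419847622655 t 14.9 F [-0.24427447 -0.25732717 -1.04652114]
[ 0.49257736 -0.08470496  0.14406934] [[ 0.218  0.976  0.001]
 [ 0.976 -0.218 -0.001]
 [-0.001  0.001 -1.   ]] 0.1063911807391641
rel -0.10419046272791987 0.0005286002503278389 -0.0014306623110730832
rel -0.10302896440472652 0.0056017531548225585 -0.0009306623110730827
```

View pics/s13c.png

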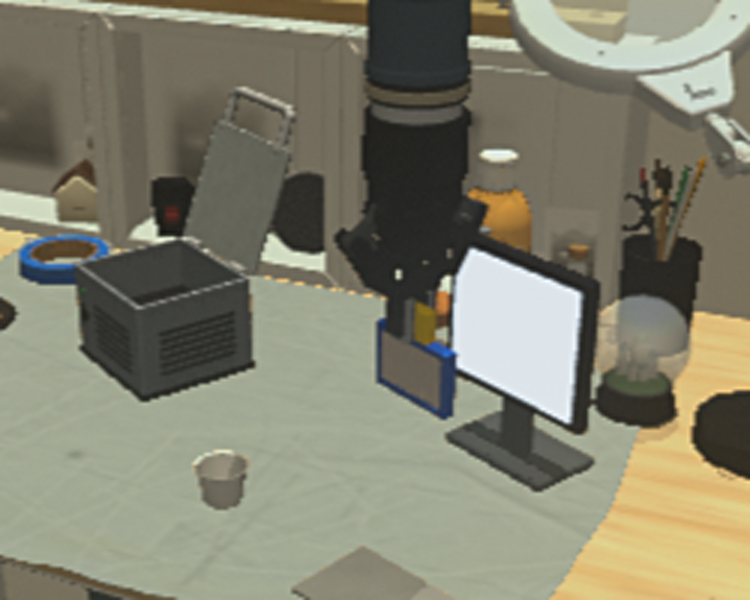

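The plate is still, upright and parallel to the screen, about 104 mm from it and centred within about 6 mm. The flap is open and the desk is undisturbed, so I hand in.

```bash
python3 -c "
from bench import r
print(r.finish_job())"
```

```text
the job is handed in; nothing more can be done
None
```

I folded the flap back to about 1.9 rad and it stayed open when I let go. I then drew the filter plate straight up by its yellow tab and carried it to the lit panel. I handed the job in at about 15 s with the plate still in the fingers.

**Last checks, from the arm pose and images:**
- The pleats' middle is about 104 mm in front of the screen, within 6 mm of its middle sideways and 2 mm in height.
- The tool holding the plate was vertical, with its yaw within 2° of the screen's. The arm was at rest, with the jaws at 11.5 mm on the 12 mm tab.
- The flap is still open in the last picture, and nothing I could see on the desk had moved. The eraser, baren and tape roll are outside or only partly in that picture, but the arm never touched them.

**Disagreements:**
- Estimates of the screen's yaw ran from -10° to -14°. I used about -12.5°, well inside the tolerance.
- The plate's underside measured about 5 mm higher in the images than the arm pose gave.
- At the previous position, the images put the plate 6 to 11 mm further to the right than the arm pose did. I didn't measure it again in the images after the last sideways correction, so the true sideways error may be larger than 6 mm, though still inside the 35 mm limit.

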